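# Let the larger pot out of its lever-gated dispenser

### The arm

A 7-joint arm with a two-finger parallel gripper is mounted at the origin on the work surface. World frame = base frame: x ahead of the robot, y to its left, z up, the work surface at z = 0. Lengths are in mm, angles in rad, forces in N, time in s.
With the tool pointing down it reaches from about 400 to 925 mm from the base axis. Payload 4.1 kg.
Tool frame: the origin (TCP) lies between the finger pads; the fingertips stand 11 mm ahead of it and the grasp point (between the pads) lies 8 mm behind it; z points along the fingers, y is the direction in which the jaws open and shut (so a half turn about z gives the same grasp; the last joint's range is limited). The gripper opens to 85 mm and grips with 20 to 120 N. Pads are 22 mm wide; open, the fingers measure 114 mm over their backs; the gripper's body (76 mm by 85 mm) begins 54 mm behind the grasp point. The pads swing forward as they close: fully open they stand 13 mm farther back than shut.
Start: joints at [1.16, 0.398, 0.045, 1.537, -0.019, 1.207, -0.051], TCP at [199.439, -618.681, 242.347] pointing down, gripper open.
Joint ranges: [-2.82, 2.82], [-0.49, 2.23], [-1.37, 1.46], [0, 2.46], [-1.36, 4.5], [0.23, 2], [-2.94, 2.94]. Speed limits (rad/s): [2.57, 2.57, 3.14, 3.14, 3.14, 3.14, 3.14].

### API

Orientations are given as a rotation vector (axis times angle).
In Python, from rig import manip, vision gives the robot as it stands. The module is installed in compiled form; this text tells all that it offers.
- The arm moves only by the shell command python3 -m creep 'ROWS' [FORCE]. ROWS is JSON, one flat list of numbers, 5 for each row, row after row: the shift along the world's x, y, z in units of 800 mm (1.0 is 800 mm), then the turn about the world's z in units of 8 degrees (1.0 is 8 degrees), then the opening, from -1 (shut) to 1 (fully open). A call has 1 to 12 rows; each row shifts and turns the commanded pose from where the row before left it; what a row does not reach is not made up. A row lasts 1/10 s, in which the tool goes at most 50 mm and 8.59 degrees, less where a joint would pass 70% of its speed; a pose out of reach is approached as far as the arm can. A call with a number of a shift or a turn outside -1 to 1 is refused whole. A call with a gripper value outside its range is refused whole. The fingers move at their own pace and stop on an object; FORCE is the grip in N (left out, the last holds). Time passes only in rows, so rows that do not move let the fingers close. It gives the time, the measured TCP pose, the force and the opening at its end, in the units of the state.
- manip.get_obs(): the state, without advancing time (a new reading comes with each control period).
- vision.grab_frame(name): name is "scene" or "top"; returns (picture, depth): 420x560x3 uint8, blue, green, red; 420x560 float32, mm along the optical axis (not along the pixel's ray), 0 where there is no reading.
- vision.camera_params(name): a dict with "camera_matrix" (3x3 intrinsics, pixels), "xyz" and "attitude" of the camera in the world. Camera axes: x right, y up, looking along -z (the intrinsics and any distortion apply to the point x, -y, -z); pixel columns grow to the right and rows downward; lengths in mm; the calibration is good to about 2 mm. A picture is of the moment at which its call begins. camera_params takes no time and is no camera call.
- manip.sign_off(): hands the job in, once; it reports no verdict.
The state is a dict: "time": time; "q": joint angles; "qd": joint speeds; "effort": joint torques, N m; "position": TCP position; "tcp_rot": TCP orientation; "wrist_force": force on the tool from outside, world axes, zero at the start; "torque": the same for the moment, N m; "finger_gap": opening from 0.0 (shut) to 1.0 (fully open).
Only numpy, scipy, OpenCV 4.12 (cv2) and the standard library are available. Lean on these libraries where they do the work, as an engineer would, in place of code of your own. Each camera call takes 0.05 s, during which the arm holds its last target.

### The job

Let the larger of the two amber pots out of its dispenser: press down the long end of that dispenser's lever with the fingertips, so that its nose raises the heavy steel flap, and keep it down until the pot has rolled out and lies against the end stop. Then let the lever come back up so that the flap is shut again behind the pot, and move clear. Do not touch the pots or the flaps, leave the other dispenser's lever and flap alone, and do not push the things standing around out of their places.

Things in the scene. Friction and masses are not known exactly. Their poses are not given: they have to be found in the camera images.
- dispenser_a: white gravity dispenser holding the larger pot, fixed, 215 x 160 mm. Origin: on the table under the flap's hinge, mid-lane; x down the lane to the outlet, y to the lever's side, z up. Lane 72 mm wide, open on top, floor sloping 10 deg down to +x (45 mm high at x = 0). Walls 90 mm high behind the flap, 58 in front. Back wall x = -68, end stop's inner face x = 134 mm. The two are alike and may swap sides.
- dispenser_a_hinge (a point): middle of the flap's hinge, x = 0, 131 mm above the table, on dispenser_a; white cheeks 145 mm high beside it. The flap hangs from it to x = 45 mm at most when shut.
- dispenser_a_pivot (a point): lever pivot of dispenser_a, at x = -32, y = 64 mm of the dispenser, 123 mm high, in a fork 134 mm high. The lever lies along the lane's left side: its nose reaches 60 mm to +x, under the flap's lift bar; its long end reaches back (-x) past the back wall.
- lever_a_pad (a point): centre of the top of the black pad (42 x 26 mm) on the long end of dispenser_a's lever: the place to press. At rest it is 165 mm above the table, at x = -184, y = 64 mm of the dispenser, its face 0.2 rad off level (lower towards the pivot); only the table lies under it. Fully down it has sunk 65 mm, almost straight, moving sideways 5 mm at most.
- lever_a (a joint): lever of dispenser_a, an aluminium bar 14 mm wide, 215 mm long; 157 mm from pivot to pad. 0 = at rest, long end up (rad); grows as the long end is pressed down; hard stop at 0.42. The pad needs 1 to 8 N to raise the flap. Let go, the flap's weight brings it back to 0.
- flap_a (a joint): heavy steel flap (0.85 kg) of dispenser_a, 66 mm wide, 80 mm long: an open frame with a solid 26 mm bar along its foot. 0 = shut (rad); grows as it swings up and outward; about 0.8 with the lever fully down; a pot passes under it from about 0.55. Only the lever's nose carries it: it falls shut as the lever is let up.
- pot_large: the larger sealed amber pot with a white lid, a cylinder 40 mm across and 62 mm long, lying across the lane of dispenser_a behind the flap. Origin: its centre; y along the cylinder's axis (x, z turn as it rolls). Starts near x = -7 mm of that dispenser and rolls by itself when the flap is up; against the end stop its centre is near x = 114 mm.
- dispenser_b: white gravity dispenser holding the smaller pot, fixed, 215 x 160 mm. Origin: on the table under the flap's hinge, mid-lane; x down the lane to the outlet, y to the lever's side, z up. Lane 72 mm wide, open on top, floor sloping 10 deg down to +x (45 mm high at x = 0). Walls 90 mm high behind the flap, 58 in front. Back wall x = -68, end stop's inner face x = 134 mm. The two are alike and may swap sides.
- dispenser_b_hinge (a point): middle of the flap's hinge, x = 0, 131 mm above the table, on dispenser_b; white cheeks 145 mm high beside it. The flap hangs from it to x = 45 mm at most when shut.
- dispenser_b_pivot (a point): lever pivot of dispenser_b, at x = -32, y = 64 mm of the dispenser, 123 mm high, in a fork 134 mm high. The lever lies along the lane's left side: its nose reaches 60 mm to +x, under the flap's lift bar; its long end reaches back (-x) past the back wall.
- lever_b_pad (a point): centre of the top of the black pad (42 x 26 mm) on the long end of dispenser_b's lever: the place to press. At rest it is 165 mm above the table, at x = -184, y = 64 mm of the dispenser, its face 0.2 rad off level (lower towards the pivot); only the table lies under it. Fully down it has sunk 65 mm, almost straight, moving sideways 5 mm at most.
- lever_b (a joint): lever of dispenser_b, an aluminium bar 14 mm wide, 215 mm long; 157 mm from pivot to pad. 0 = at rest, long end up (rad); grows as the long end is pressed down; hard stop at 0.42. The pad needs 1 to 8 N to raise the flap. Let go, the flap's weight brings it back to 0.
- flap_b (a joint): heavy steel flap (0.85 kg) of dispenser_b, 66 mm wide, 80 mm long: an open frame with a solid 26 mm bar along its foot. 0 = shut (rad); grows as it swings up and outward; about 0.8 with the lever fully down; a pot passes under it from about 0.55. Only the lever's nose carries it: it falls shut as the lever is let up.
- pot_small: the smaller sealed amber pot with a white lid, a cylinder 40 mm across and 34 mm long, lying across the lane of dispenser_b behind the flap. Origin: its centre; y along the cylinder's axis (x, z turn as it rolls). Starts near x = -7 mm of that dispenser and rolls by itself when the flap is up; against the end stop its centre is near x = 114 mm.
- drop_bottle: bystander: eye-drop bottle, 28 mm across, 62 mm tall, standing behind the lane of dispenser_a, about 75 mm beside its lever. Origin: centre of its underside
- lens_case: bystander: twin-well contact lens case 30 x 66 x 18 mm, lying behind the lane of dispenser_b, beside its lever. Origin: centre of its underside
- pen_torch: bystander: slim torch lying between the dispensers, 135 mm long, 15 mm thick, along its x. Origin: centre of its underside
- beaker: bystander: clear cup, 64 mm across, 75 mm tall, between the dispensers. Origin: centre of its underside
- saline: bystander: bottle, 52 mm across, 130 mm tall, standing between the dispensers. Origin: centre of its underside
- occluder: bystander: flat black eye paddle, 165 mm long, 6 mm thick, disc 60 mm across at +x, on the left of the table. Origin: underside, mid-length of the paddle
- tissue_pack: bystander: paper pack 70 x 110 x 30 mm on the right of the table. Origin: centre of its underside
Mind the look-alikes: they are no part of the job. Leave any purple look-alike of the pot_small alone.

How it is judged (in metres and radians):
On the way, in this order (a step that is already met when the one before it is completed fails the run):
1. the flap of the larger pot's dispenser is raised, with the fingers on its lever (value of joint flap_a above 0.25 rad and value of joint lever_a above 0.15 rad and contact force between the fingers and lever_a above 0.5 N), for 0.05 s.
2. the larger pot has rolled out and lies near the end stop, the flap still up (x of pot_large in the frame of dispenser_a between 0.095 and 0.125 m and y of pot_large in the frame of dispenser_a between -0.03 and 0.03 m and height (world z) of pot_large below 0.065 m and value of joint flap_a above 0.25 rad), for 0.1 s.
At the end, for the whole second after the job is handed in: The larger pot lies at rest in the outlet of its dispenser against the end stop (its centre 95 to 125 mm from the dispenser's origin along the lane), the flap is shut again (under 0.06 rad) and the lever back up (under 0.05 rad); the other dispenser is shut and still holds the smaller pot (x of pot_large in the frame of dispenser_a between 0.095 and 0.125 m and y of pot_large in the frame of dispenser_a between -0.03 and 0.03 m and height (world z) of pot_large below 0.065 m and value of joint each of flap_a, flap_b below 0.06 rad and value of joint each of lever_a, lever_b below 0.05 rad and linear speed of pot_large below 0.02 m/s and x of pot_small in the frame of dispenser_b below 0.03 m); the robot touches nothing.
It fails at once if the robot touches a pot (contact force between any of the fingers, the arm and pot_large above 0.5 N or contact force between any of the fingers, the arm and pot_small above 0.5 N).
It fails at once if the robot touches a flap (contact force between any of the fingers, the arm and flap_a above 0.5 N or contact force between any of the fingers, the arm and flap_b above 0.5 N).
It fails at once if a pot is lifted (height (world z) of any of pot_large, pot_small above 0.1 m).
It fails at once if the other dispenser's lever or flap is worked (value of joint lever_b above 0.1 rad or value of joint flap_b above 0.15 rad).
It fails at once if a bystander is moved more than 30 mm or lifted (distance of any of drop_bottle, lens_case, pen_torch, beaker, saline, occluder, tissue_pack from where it was at the start of the episode above 0.03 m).
It also fails if it takes over 38 s, if anything falls off the work surface, if the arm or the gripper's body presses on something with over 40 N, if the wrist force passes 120 N, or if a joint passes its speed limit or range.

## Working session

There is one attempt and no reset: what is moved stays moved. The work goes in short steps, Python scripts to look and compute and a shell command to move; the robot and the scene stay as the last step left them, time stands still between calls to the robot, and variables do not carry over. Pictures are saved under pics/ and viewed, and the job is handed in when it is done.

```bash
mkdir -p pics; python3 - <<'E'
from rig import manip, vision
import cv2, numpy as np
for n in ("scene","top"):
    p,d=vision.grab_frame(n); cv2.imwrite(f"pics/{n}0.png",p); np.save(f"pics/{n}0.npy",d)
    print(n,vision.camera_params(n))
o=manip.get_obs(); print({k:np.round(v,3).tolist() for k,v in o.items()})
E
```

```text
scene {'camera_matrix': array([[414.57238405,   0.        , 277.04912396],
       [  0.        , 414.57238405, 208.48157922],
       [  0.        ,   0.        ,   1.        ]]), 'xyz': array([1230.94136526,  491.40761618,  836.67089687]), 'attitude': array([0.4460536 , 0.93860392, 2.08500704])}
top {'camera_matrix': array([[394.54092783,   0.        , 274.71540619],
       [  0.        , 394.54092783, 206.57055008],
       [  0.        ,   0.        ,   1.        ]]), 'xyz': array([ 417.74213937,   -8.52084394, 1257.11265569]), 'attitude': array([ 0.1260568 , -0.13679105, -1.5433841 ])}
{'time': 0.1, 'q': [1.16, 0.399, 0.045, 1.538, -0.019, 1.207, -0.051], 'qd': [-0.001, -0.002, -0.0, -0.004, -0.0, -0.0, -0.001], 'effort': [0.004, -47.626, 1.37, -25.495, 0.012, 0.005, 0.0], 'position': [199.266, -618.128, 241.367], 'tcp_rot': [-3.102, -0.488, 0.001], 'wrist_force': [-0.228, -0.117, -0.604], 'torque': [-0.018, 0.027, -0.001], 'finger_gap': 1.003}
```

View pics/scene0.png

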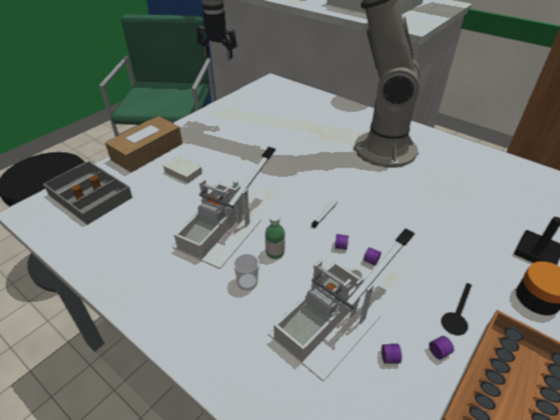

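View pics/top0.png

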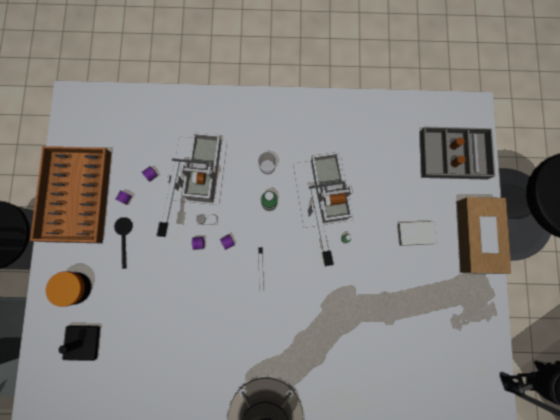

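The top view shows two dispensers. The wider amber pot is in the right one, at about (338,199), with its black pad at about (327,258). The eye-drop bottle at (346,238) fits dispenser_a. Next I'll measure more closely.

```bash
cat > h.py <<'E'
import numpy as np, cv2
from scipy.spatial.transform import Rotation as R
from rig import vision
def cam(n):
    c=vision.camera_params(n); return c["camera_matrix"],c["xyz"],R.from_rotvec(c["attitude"]).as_matrix()
def ray(n,u,v):
    K,t,A=cam(n); return t,A@np.array([(u-K[0,2])/K[0,0],-(v-K[1,2])/K[1,1],-1])
def onz(n,u,v,z):
    t,d=ray(n,u,v); return t+d*(z-t[2])/d[2]
def proj(n,P):
    K,t,A=cam(n); p=A.T@(np.array(P)-t); return K[0,0]*p[0]/-p[2]+K[0,2], -K[1,1]*p[1]/-p[2]+K[1,2]
def bydepth(n,u,v,d):
    t,r=ray(n,u,v); return t+r*d
def cross(a,b):
    (p,d),(q,e)=ray("top",*a),ray("scene",*b)
    s=np.linalg.lstsq(np.c_[d,-e],q-p,rcond=None)[0]; A=p+d*s[0];B=q+e*s[1]
    return (A+B)/2,np.linalg.norm(A-B)
E
python3 - <<'E'
from h import *
def blobs(n,box,f):
    im=cv2.imread(f"pics/{n}0.png"); d=np.load(f"pics/{n}0.npy")
    x0,y0,x1,y1=box; m=np.zeros(im.shape[:2],np.uint8); m[y0:y1,x0:x1]=f(im[y0:y1,x0:x1]).astype(np.uint8)
    k,l,s,c=cv2.connectedComponentsWithStats(m)
    for i in range(1,k):
        if s[i,4]>25: print(n,s[i].tolist(),c[i].round(1),"dep",np.median(d[l==i]),bydepth(n,*c[i],np.median(d[l==i])).round(1), "z165",onz(n,*c[i],165).round(1))
blk=lambda a:a.max(2)<50
amb=lambda a:(a[...,2].astype(int)-a[...,0]>60)
blobs("top",(310,240,345,275),blk); blobs("top",(150,215,180,245),blk)
blobs("scene",(255,140,285,165),blk); blobs("scene",(390,225,420,250),blk)
print("amber"); blobs("top",(180,150,360,220),amb)
im=cv2.imread("pics/top0.png")[130:290,270:380]
cv2.imwrite("pics/zt.png",cv2.resize(im,None,fx=3.7,fy=3.7,interpolation=cv2.INTER_CUBIC))
im=cv2.imread("pics/scene0.png")[130:270,160:300]
cv2.imwrite("pics/zs.png",cv2.resize(im,None,fx=4.2,fy=4.2,interpolation=cv2.INTER_CUBIC))
E
```

```text
top [323, 251, 10, 14, 99] [327.5 257.9] dep 1085.7948 [ 463.3 -162.4  164.3] z165 [ 463.2 -162.3  165. ]
top [158, 223, 9, 13, 94] [162.  228.9] dep 1095.1111 [532.5 297.3 164.3] z165 [532.5 297.1 165. ]
scene [263, 148, 11, 10, 66] [268.2 152.5] dep 1194.9419 [ 468.2 -156.7  163.8] z165 [ 469.5 -155.5  165. ]
scene [397, 230, 16, 15, 130] [404.6 236.6] dep 938.8019 [537.1 302.  164.7] z165 [537.3 302.  165. ]
amber
top [197, 174, 6, 9, 49] [199.8 178. ] dep 1202.8247 [699.6 216.2  83.8] z165 [680.1 200.6 165. ]
top [331, 194, 14, 10, 114] [337.6 198.4] dep 1196.5117 [ 646.4 -204.4   83.2] z165 [ 630.5 -190.8  165. ]
```

View pics/zt.png

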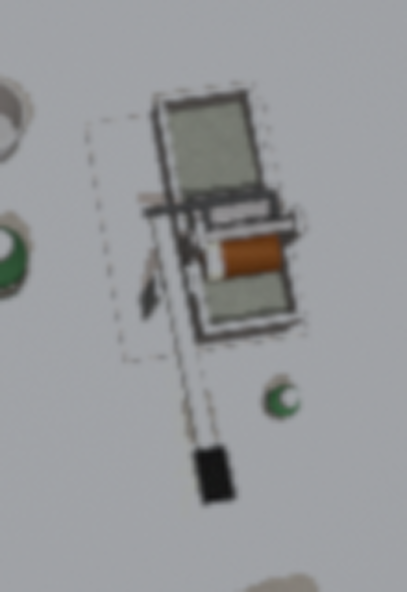

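View pics/zs.png

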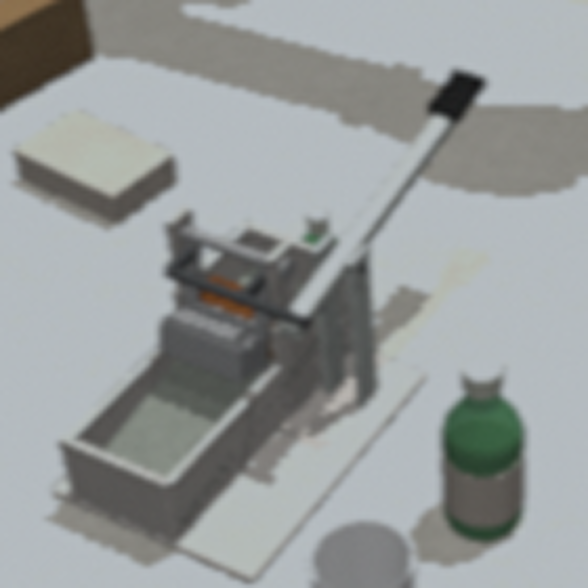

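```bash
python3 - <<'E'
from h import *
c,e=cross((327.5,257.9),(268.2,152.5)); print("pad A",c.round(1),e)
print("shift for tcp z~215:",(c-[199.3,-618.1,c[2]]).round(0)/800)
# lane direction: lever nose end ~ top px (151+... ) zoom (160,212)/3.7
n=onz("top",270+160/3.7,130+212/3.7,111); print("nose",n.round(1)); v=n-c; print("yaw",np.degrees(np.arctan2(v[1],v[0])),"len",np.hypot(*v[:2]))
# pot ends (lid left end zoom 204,260 ; right end 280,253)
for z in (83,):
  a=onz("top",270+203/3.7,130+262/3.7,z);b=onz("top",270+282/3.7,130+252/3.7,z);print("pot len",np.linalg.norm(a-b),a,b)
yaw=np.arctan2(v[1],v[0]); X=np.array([np.cos(yaw),np.sin(yaw)]);Y=np.array([-X[1],X[0]])
o=c[:2]+184*X-64*Y; print("origin",o); w=o-7*X; print("pot pred top px",proj("top",[*w,67]), "pad pred", proj("top",c),proj("scene",c))
E
```

```text
pad A [ 463.  -162.3  158.9] 2.0199204357531046
shift for tcp z~215: [0.33 0.57 0.  ]
nose [ 673.  -127.4  111. ]
yaw 9.440469687580055 len 212.88259766438597
pot len 65.58637056366514 [ 638.20420262 -165.79310474   83.        ] [ 648.12295733 -230.62512081   83.        ]
origin [ 654.97915287 -195.26462427]
pot pred top px (np.float64(334.1236808611644), np.float64(198.83648796020177)) pad pred (np.float64(327.1967199713215), np.float64(258.10396646658285)) (np.float64(267.8558317979155), np.float64(152.44787693141475))
```

```bash
python3 -m creep '[0,0,0,0,-1, 0,0,0,0,-1, 0.02,0.035,0,0,-1, 0.03,0.05,0,0,-1, 0.03,0.05,0,0,-1, 0.03,0.05,0,0,-1, 0.03,0.05,0,0,-1, 0.03,0.05,0,0,-1]' 40
```

```text
time: 0.9
position: [336.1, -389.0, 242.5]
tcp_rot: [3.103, 0.487, 0.0]
wrist_force: [-0.2, -0.0, 0.8]
finger_gap: 0.001
```

```bash
python3 -m creep '[0.03,0.053,0,0,-1, 0.03,0.053,0,0,-1, 0.03,0.053,0,0,-1, 0.03,0.053,0,0,-1, 0.03,0.053,0,0,-1, 0.01,0.02,-0.03,0,-1, 0,0,-0.01,0,-1, 0,0,0,0,-1]' ; python3 - <<'E'
from h import *
for n,(x,y) in (("scene",(190,80)),("top",(270,130))):
    p,d=vision.grab_frame(n); cv2.imwrite(f"pics/{n}1.png",cv2.resize(p[y:y+170,x:x+190],None,fx=3.5,fy=3.5,interpolation=cv2.INTER_CUBIC))
E
```

```text
time: 1.7
position: [462.1, -162.9, 209.0]
tcp_rot: [-3.103, -0.488, 0.005]
wrist_force: [-0.1, -0.3, 0.2]
finger_gap: -0.003
```

View pics/scene1.png

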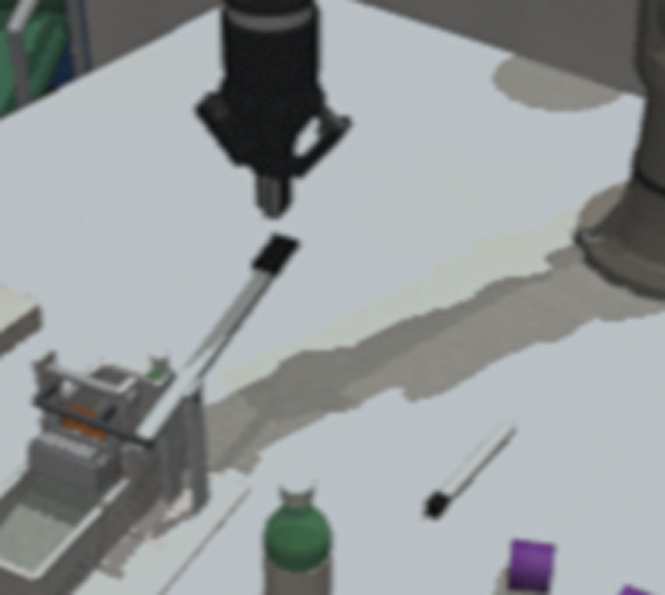

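View pics/top1.png

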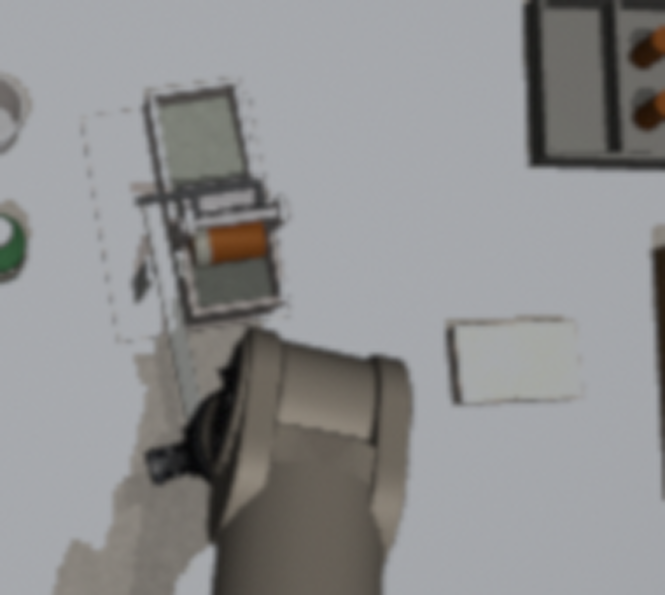

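The scene view shows the closed fingertips at zoomed (275,212), above the pad at (275,255). I'll check the offset numerically.

```bash
python3 - <<'E'
from h import *
z=lambda u:( (u[0]-190)*3.5,(u[1]-80)*3.5)
for P in ([462,-163,198],[462,-163,165],[463,-162.3,165],[468,-157,165]): print(P,np.round(z(proj("scene",P)),1))
E
python3 -m creep '[0.002,0.003,-0.02,0,-1, 0,0,-0.02,0,-1, 0,0,0,0,-1]'
```

```text
[462, -163, 198] [271.8 212.5]
[462, -163, 165] [272.5 246.6]
[463, -162.3, 165] [272.4 247.4]
[468, -157, 165] [273.4 252.3]
time: 2.1
position: [463.8, -161.7, 177.6]
tcp_rot: [-3.104, -0.483, 0.003]
wrist_force: [-0.5, 0.4, -0.0]
finger_gap: 0.0
```

```bash
python3 -m creep '[0.004,0.003,-0.005,0,-1, 0,0,-0.01,0,-1, 0,0,-0.01,0,-1, 0,0,-0.01,0,-1,0,0,0,0,-1]'; python3 - <<'E'
from h import *
for n,(x,y) in (("scene",(170,90)),):
    p,d=vision.grab_frame(n); cv2.imwrite(f"pics/{n}2.png",cv2.resize(p[y:y+170,x:x+190],None,fx=3.5,fy=3.5,interpolation=cv2.INTER_CUBIC))
E
```

```text
time: 2.6
position: [468.0, -158.7, 150.5]
tcp_rot: [3.103, 0.486, -0.001]
wrist_force: [0.1, 0.2, 0.2]
finger_gap: -0.002
```

View pics/scene2.png

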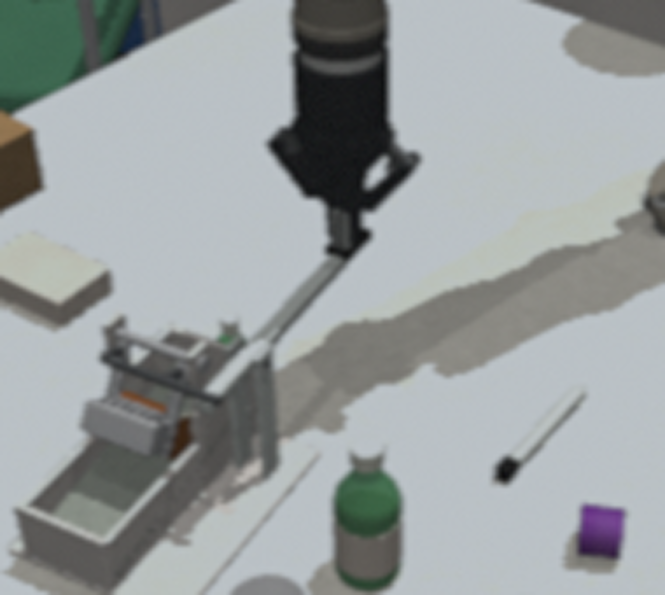

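The fingers are on the pad and the flap is rising, so I'll press on to nearly full depth.

```bash
python3 -m creep '[0,0,-0.012,0,-1, 0,0,-0.012,0,-1, 0,0,-0.012,0,-1, 0,0,-0.006,0,-1,0,0,0,0,-1,0,0,0,0,-1,0,0,0,0,-1,0,0,0,0,-1]'; python3 - <<'E'
from h import *
for n,(x,y) in (("scene",(170,90)),("top",(270,130))):
    p,d=vision.grab_frame(n); cv2.imwrite(f"pics/{n}3.png",cv2.resize(p[y:y+170,x:x+190],None,fx=3.5,fy=3.5,interpolation=cv2.INTER_CUBIC))
E
```

```text
time: 3.45
position: [469.6, -158.4, 118.2]
tcp_rot: [3.102, 0.487, 0.004]
wrist_force: [-1.8, -0.1, 7.5]
finger_gap: -0.001
```

View pics/scene3.png

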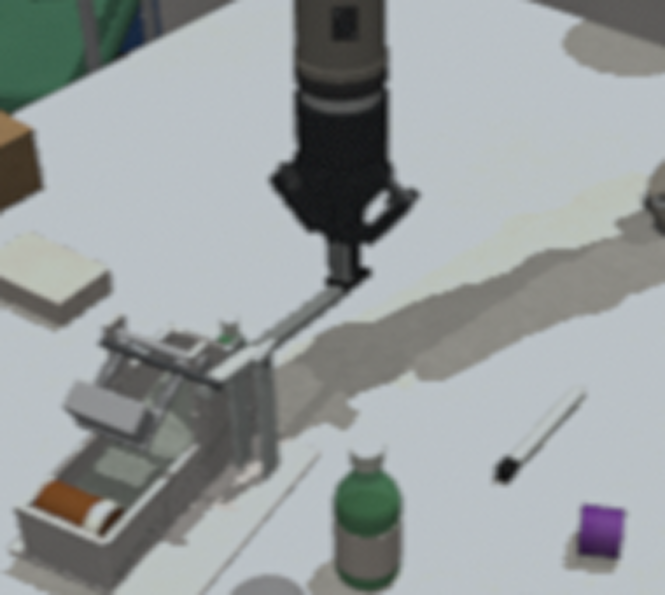

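View pics/top3.png

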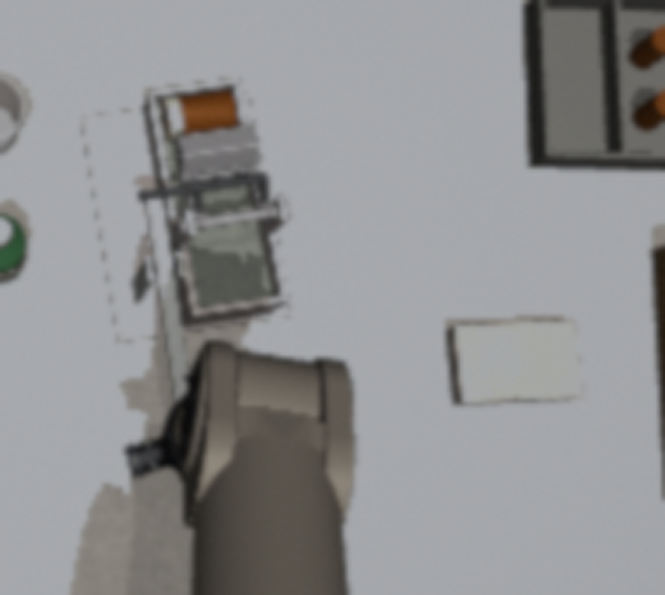

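The pot lies against the end stop at top zoom (205,110), with the flap still up. I'll hold for a moment, then raise the lever gently.

```bash
python3 -m creep '[0,0,0,0,-1,0,0,0,0,-1,0,0,0,0,-1,0,0,0,0,-1,0,0,0,0,-1,0,0,0,0,-1,0,0,0,0,-1,0,0,0,0,-1]'; python3 -m creep '[0,0,0.01,0,-1, 0,0,0.01,0,-1, 0,0,0.01,0,-1, 0,0,0.01,0,-1, 0,0,0.01,0,-1, 0,0,0.01,0,-1, 0,0,0.01,0,-1, 0,0,0.01,0,-1, 0,0,0.02,0,-1, 0,0,0.04,0,-1, 0,0,0.04,0,-1]'; python3 -m creep '[-0.03,-0.05,0,0,-1, -0.03,-0.05,0,0,-1, -0.03,-0.05,0,0,-1, -0.03,-0.05,0,0,-1, 0,0,0,0,-1, 0,0,0,0,-1]'; python3 - <<'E'
from h import *
for n,(x,y) in (("scene",(170,90)),("top",(270,130))):
    p,d=vision.grab_frame(n); cv2.imwrite(f"pics/{n}4f.png",p); cv2.imwrite(f"pics/{n}4.png",cv2.resize(p[y:y+170,x:x+190],None,fx=3.5,fy=3.5,interpolation=cv2.INTER_CUBIC))
    if n=="scene":
        q=p[145:160,255:285]; 
    x0,y0,x1,y1=((255,140,285,165),(310,240,345,275))[n=="top"]
    m=np.zeros(p.shape[:2],bool); m[y0:y1,x0:x1]=p[y0:y1,x0:x1].max(2)<50
    v,u=np.nonzero(m); print(n,"pad",u.mean() if len(u) else 0,v.mean() if len(v) else 0,len(u),"z by depth",bydepth(n,u.mean(),v.mean(),np.median(d[m])).round(1) if len(u) else 0)
    if n=="top":
        m=np.zeros(p.shape[:2],bool); m[140:220,300:360]=(p[...,2].astype(int)-p[...,0]>60)[140:220,300:360]
        v,u=np.nonzero(m); P=onz(n,u.mean(),v.mean(),60);print("pot",P)
        yaw=np.radians(9.4);X=np.array([np.cos(yaw),np.sin(yaw)]);print("lane x,y",(P[:2]-[655+3,-195+2])@X,(P[:2]-[658,-193])@np.array([-X[1],X[0]]))
E
```

```text
time: 4.35
position: [469.5, -158.4, 118.2]
tcp_rot: [3.102, 0.487, 0.004]
wrist_force: [-1.4, 0.4, 6.8]
finger_gap: -0.003
time: 5.45
position: [466.4, -157.4, 260.5]
tcp_rot: [-3.101, -0.488, 0.007]
wrist_force: [1.2, 0.2, 0.8]
finger_gap: 0.002
time: 6.05
position: [370.7, -318.1, 260.1]
tcp_rot: [-3.102, -0.483, 0.003]
wrist_force: [0.1, -0.5, 0.7]
finger_gap: 0.0
scene pad 268.31666666666666 152.28333333333333 60 z by depth [ 466.6 -157.5  163.4]
top pad 327.3510638297872 257.968085106383 94 z by depth [ 463.1 -161.9  164.7]
pot [ 766.95793249 -183.42305509   60.        ]
lane x,y 109.05902672620705 -8.347311923643899
```

View pics/scene4.png

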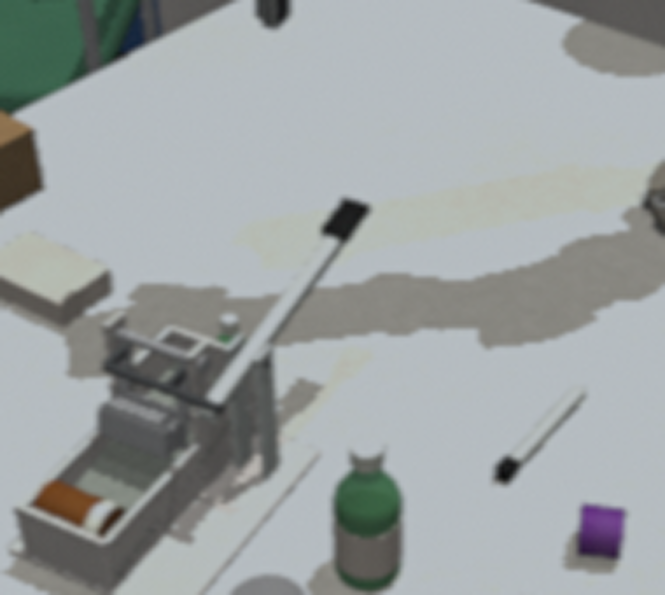

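View pics/top4f.png

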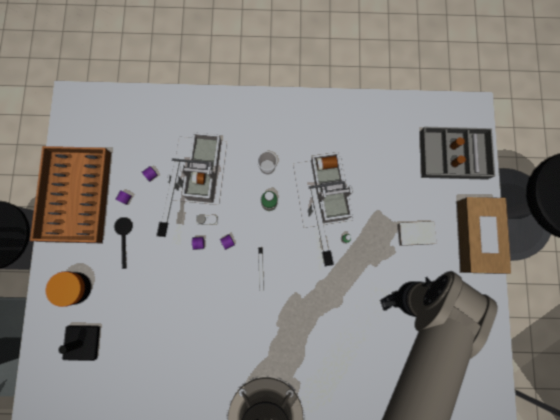

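The flap is shut, the pad is back at its starting pixels, and the pot is in the outlet (top view about (329,162)). The arm is clear and everything else is where it was.

```bash
python3 -c "
from rig import manip
print(manip.sign_off())"
```

```text
the job is handed in; nothing more can be done
None
```

The larger pot is out of its dispenser and lies against the end stop, with the flap shut behind it; I've handed the job in. No verdict is reported. I pressed the lever's pad down about 58 mm with the closed fingertips at about 7 N, held it until the pot had rolled out, then let it up gently and moved clear. The job took about 6 s.

**Last checks**
- **Pot:** it is about 109 mm down the lane. I measured only its amber part, which sits about 8 mm off the middle because the white lid was left out.
- **Lever and flap:** the pad is back at its starting pixels, about 164 mm high, and the flap looks shut in the scene view.
- **Everything else:** the other dispenser and the bystanders look unmoved in the top view. The arm is clear of everything, with wrist force near zero.

**Disagreements**
- **Pad position:** the two cameras placed the pad about 6–8 mm apart. I pressed between the two, nearer the scene camera's value, and the fingers stayed on the pad.
- **Force reading:** about halfway through the press the wrist force still read near zero, although the flap was visibly rising.

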